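# Click the retaining bar home over the router

### The job

Lay the green retaining bar flat across the two grey rails of the router cradle, on the robot's side of the black keepers, and let go of it. Then push it along the rails, under both keepers, until each end has clicked home behind its orange catch, and leave it there. Leave the router in its cradle and the other things on the table where they are.

Things in the scene. Friction and masses are not known exactly. Their poses are not given: they have to be found in the camera images.
- cradle: Fixed grey cradle round the white router. Origin: centre of its underside, on the table; z up. Base 200 (x) by 206 (y) by 8 mm. Its x axis points away from the robot, the way the bar is pushed; y runs from rail to rail. Two grey rails, x = -95 to +85 mm, |y| = 66 to 97 mm, flat tops 50 mm above the table. A black keeper sits on each; the rails are clear from x = -95 to -20 mm.
- rail_left (a point): On the left rail's top (cradle x = -50, y = +81.5, z = 50 mm), a good place to lay the bar. Its black keeper farther on: a lip 16.5 mm above the rail over |y| = 76 to 97 mm, with an up-flared mouth towards the robot, an outer wall (inner face at |y| = 97 mm) and an end stop; its top is 73 mm above the table. The bar's end slides under the lip.
- rail_right (a point): The same on the right rail (y = -81.5 mm). Each keeper, with its catch, buffer and stop, is clamped anywhere along 14 mm, left and right independently; this is not reported: find it by feel or eye. The catch's far, holding face is at cradle x = +10 to +24 mm, the mouth begins 30 mm before it, the hard stop is 28 mm beyond it. The bar may so end up to 5 degrees askew.
- bar: Lime-green plastic retaining bar with two white bands, 24 (its x) by 180 (its y, the long axis) by 14 mm thick, about 160 g. Origin: centre of its underside. Either end and either long side may lead. It starts flat on the table beside the cradle, left or right, lying roughly along the robot's x.
- catch_left (a joint): Left (+y of the cradle) orange sprung catch, a wedge standing through the rail at |y| = 66 to 78 mm, rising from rail level to 6 mm away from the robot. The bar rides over it and it springs up behind the bar's near edge. 0 m = fully up, grows as pressed down, flush at 0.006. Pushing one end past catch and buffer takes about 5 to 15 N; then the stop is hard.
- catch_right (a joint): Right (-y) orange catch, the same.
- buffer_left (a joint): Left steel spring buffer, a 10 mm round pin in the keeper's end stop, 8 mm above the rail at |y| = 72 mm: 0 m = out, grows as the bar presses it in, to 0.008 (bar against the hard stop). With the bar clicked home and let go it reads about 0.004. Spring about 1 to 4 N.
- buffer_right (a joint): Right steel spring buffer, the same.
- router: White router lying loose in the cradle between the rails, 150 (x) by 120 (y) by 28 mm, 420 g, its top 36 mm above the table (14 mm below the rail tops); four flat white antennas reach 110 mm beyond its far side, rising to about 45 mm above the table. Origin: centre of its underside. The bar passes above it. Leave it.
- screwdriver: Screwdriver, red handle, 180 mm long, lying on the table on the other side of the cradle from the bar. Leave it.
- adapter: Black power adapter, 70 by 45 by 34 mm. Leave it.
- carton: Small red carton, 88 by 56 by 23 mm. Leave it.
- mug: White mug, 80 mm across, 90 mm high. Leave it.
- remote: Black remote control, 45 by 160 by 18 mm. Leave it.
There are look-alikes about, which are no part of the job. Of the things that look like the bar, the largest one is meant.

How it is judged:
By the outcome, as a careful person would: the job done as asked, in the order asked, and still so for the second after the job is handed in, with the robot touching nothing.
It also fails if it takes over 54 s, if anything falls off the work surface, if the arm or the gripper's body presses on something with over 40 N, if the wrist force passes 120 N, or if a joint passes its speed limit or range.

### The arm

A 7-joint arm with a two-finger parallel gripper is mounted at the origin on the work surface. World frame = base frame: x ahead of the robot, y to its left, z up, the work surface at z = 0. Lengths are in m, angles in degrees, forces in N, time in s.
With the tool pointing down it reaches from about 0.425 to 0.875 m from the base axis. Payload 4.7 kg.
Tool frame: the origin (TCP) lies midway between the tips of the shut fingers; the grasp point (between the pads) lies 19 mm behind it; z points along the fingers, x is the direction in which the jaws open and shut, and the axes are right-handed (so a half turn about z gives the same grasp; the last joint's range is limited). The gripper opens to 87 mm and grips with 3 to 60 N. Pads are 19 mm wide; open, the fingers measure 117 mm over their backs; the gripper's body (75 mm by 190 mm) begins 51 mm behind the grasp point.
Start: joints at [73.803, 18.392, -4.016, 83.108, 1.295, 78.541, -3.26], TCP at [0.19, -0.622, 0.223] pointing down, gripper open.
Joint ranges: [-163.93, 163.93], [-17.29, 119.83], [-79.2, 71.16], [3.27, 140.29], [-89.18, 269.18], [5.43, 117.66], [-154.24, 154.24]. Speed limits (degrees/s): [147.25, 147.25, 180, 180, 180, 180, 180].

### API

Orientations are given as [roll, pitch, yaw] about the fixed x, y, z axes, in that order (R = Rz(yaw) Ry(pitch) Rx(roll)).
In Python, from cell import telemetry, optics, env gives the robot as it stands.
- The arm moves only by the tool arm_command, never from a script. Its arguments are lists of equal length, an entry for each row: "translation": the shift along the tool's x, y, z in cm, a list of three; "twist": the turn about the tool's z in degrees. In form: {"translation": [[x, y, z], ...], "twist": [twist, ...]}. A call has 1 to 10 rows; each row shifts and turns the pose as measured when the row begins, along the tool's axes as they then stand; what a row does not reach is not made up. A row lasts 1/8 s, in which the tool goes at most 62.5 mm and 10.7 degrees, less where a joint would pass 70% of its speed; a pose out of reach is approached as far as the arm can. A call is refused whole if a number of a shift passes 6.25 or a number of a turn 10.7, either way. A call with a gripper value outside its range is refused whole. "grip" is the opening in per cent of the stroke, from 0 (shut) to 100 (fully open), set as the call begins (left out, the last holds). The fingers move at their own pace and stop on an object; "force" is the grip in N (left out, the last holds). Time passes only in rows, so rows that do not move let the fingers close. It gives the time, the measured TCP pose, the force and the opening at its end, in the units of the state.
- telemetry.get_obs(): the state, without advancing time (a new reading comes with each control period).
- optics.read_camera(name): name is "scene" or "top" or "wrist"; returns a dict with "img" (400x640x3 uint8, blue, green, red), "fx", "fy", "cx", "cy" (pixels), "extrinsics" (4x4, takes a point from camera to world coordinates); the wrist camera has in their place "hand_eye" (4x4, takes a point from camera to tool coordinates, whose origin is the TCP and whose axes are the tool frame's). Camera axes: x right, y up, looking along -z (the intrinsics and any distortion apply to the point x, -y, -z); pixel columns grow to the right and rows downward; lengths in m; the calibration is good to about 2 mm. A picture is of the moment at which its call begins: read the wrist's pose just before it. There is no depth.
- env.sign_off(): hands the job in, once; it reports no verdict.
The state is a dict: "time_s": time; "qpos": joint angles; "joint_velocities": joint speeds; "effort": joint torques, N m; "tool_pos": TCP position; "tool_rot": TCP orientation; "force": force on the tool from outside, world axes, zero at the start; "wrist_torque": the same for the moment, N m; "grip_width": finger opening in m.
Only numpy, scipy, OpenCV 4.12 (cv2) and the standard library are available. Lean on these libraries where they do the work, as an engineer would, in place of code of your own. Each camera call takes 0.05 s, during which the arm holds its last target. There are 200 camera calls.

## Working session

There is one attempt and no reset: what is moved stays moved. The work goes in short steps, Python scripts to look and compute and a tool call to move; the robot and the scene stay as the last step left them, time stands still between calls to the robot, and variables do not carry over. Pictures are saved under pics/ and viewed, about 8 in all and at most 12, crops included, and the job is handed in when it is done.

Besides the shell and the picture viewer there is one more tool, called by a JSON object that holds its "method" and its "body", one argument or row to a line. arm_command: Moves the arm, as the interface text tells. Its arguments: {"type":"object","properties":{"translation":{"type":"array","items":{"type":"array","items":{"type":"number"}}},"twist":{"type":"array","items":{"type":"number"}},"grip":{"type":"number"},"force":{"type":"number"}},"required":["translation","twist"]}

```bash
mkdir -p pics; ls; cat > h.py <<'E'
import numpy as np, cv2
from cell import telemetry, optics, env
from scipy.spatial.transform import Rotation as R
def tool():
    o=telemetry.get_obs(); T=np.eye(4)
    T[:3,:3]=R.from_euler('xyz',o['tool_rot'],degrees=True).as_matrix(); T[:3,3]=o['tool_pos']; return T
def cam(n):
    T=tool(); c=optics.read_camera(n)
    c['E']=np.array(c['extrinsics']) if 'extrinsics' in c else T@np.array(c['hand_eye'])
    return c
def ray(c,u,v):
    d=np.array([(u-c['cx'])/c['fx'],-(v-c['cy'])/c['fy'],-1.]); return c['E'][:3,3],c['E'][:3,:3]@d
def hit(c,u,v,z):
    o,d=ray(c,u,v); return o+d*(z-o[2])/d[2]
def proj(c,p):
    q=np.linalg.inv(c['E'])@np.append(p,1); return c['cx']+c['fx']*q[0]/-q[2], c['cy']-c['fy']*q[1]/-q[2]
E
python3 - <<'E'
from h import *
for n in ['scene','top']:
    c=cam(n); cv2.imwrite(f'pics/{n}0.png',c['img']); print(n,[k for k in c],c['fx'],c['cx'],c['E'].round(3).tolist())
    hsv=cv2.cvtColor(c['img'],cv2.COLOR_BGR2HSV); m=cv2.inRange(hsv,(32,90,60),(80,255,255))
    for k in cv2.findContours(m,0,2)[0]:
        if cv2.contourArea(k)>40: print(cv2.contourArea(k),cv2.minAreaRect(k))
print(telemetry.get_obs())
E
```

```text
pics
scene ['img', 'fx', 'fy', 'cx', 'cy', 'extrinsics', 'E'] 365.8396435379565 329.6211040656103 [[0.805, -0.48, 0.349, 0.974], [0.594, 0.664, -0.454, -0.519], [-0.014, 0.572, 0.82, 0.966], [0.0, 0.0, 0.0, 1.0]]
41.5 ((370.2500305175781, 136.74998474121094), (7.071067810058594, 7.77817440032959), 45.0)
96.5 ((317.9200134277344, 140.05999755859375), (24.000003814697266, 5.80000114440918), 53.13010025024414)
139.5 ((353.2877502441406, 127.38209533691406), (24.962047576904297, 6.799000263214111), 29.05460548400879)
67.5 ((372.27398681640625, 104.39725494384766), (18.72658348083496, 5.383893013000488), 69.44395446777344)
576.0 ((333.59173583984375, 25.159320831298828), (15.152762413024902, 49.45000457763672), 60.06848907470703)
top ['img', 'fx', 'fy', 'cx', 'cy', 'extrinsics', 'E'] 474.18639608555964 318.2514666832709 [[-0.024, 0.997, -0.078, 0.457], [-1.0, -0.024, -0.008, 0.009], [-0.01, 0.078, 0.997, 1.511], [0.0, 0.0, 0.0, 1.0]]
2455.0 ((93.98253631591797, 366.1310119628906), (75.20115661621094, 34.36256408691406), 7.594643592834473)
63.5 ((229.0, 259.5), (9.0, 8.0), 90.0)
119.5 ((26
[... 339 characters left out ...]
 8.0), 90.0)
{'time_s': 0.1, 'qpos': array([73.80170419, 18.43614148, -4.01504334, 83.16548198,  1.29410751,
       78.53945513, -3.25998711]), 'joint_velocities': array([-0.00730002, -0.10155564,  0.0867512 , -0.1740158 , -0.03481329,
        0.00539803, -0.03989536]), 'effort': array([-8.38312280e-04, -4.92569447e+01, -4.05902686e-01, -3.13399708e+01,
       -6.41118642e-02,  3.94990901e-02,  5.55266433e-05]), 'tool_pos': array([ 0.18992577, -0.62114484,  0.22157702]), 'tool_rot': array([ 1.79995483e+02,  9.59046032e-02, -7.29927956e+01]), 'force': array([0.04885276, 0.37012549, 0.37148564]), 'wrist_torque': array([ 0.00565806,  0.06879122, -0.00509151]), 'grip_width': 0.08690376698850867}
```

View top.

```bash
python3 - <<'E'
import cv2,numpy as np
a=cv2.imread('pics/top0.png')
cv2.imwrite('pics/v1.png',cv2.resize(a[130:400,60:460],(800,540),interpolation=2))
E
```

```text
(no output)
```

View pics/v1.png

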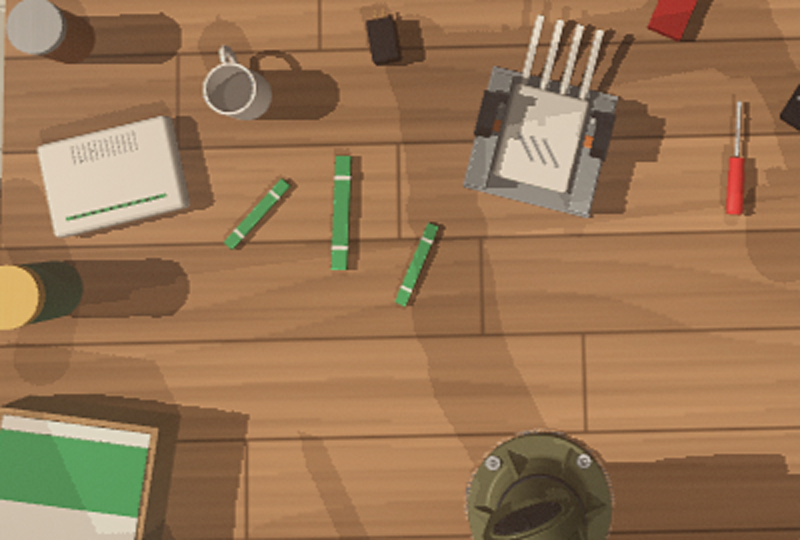

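View pics/scene0.png

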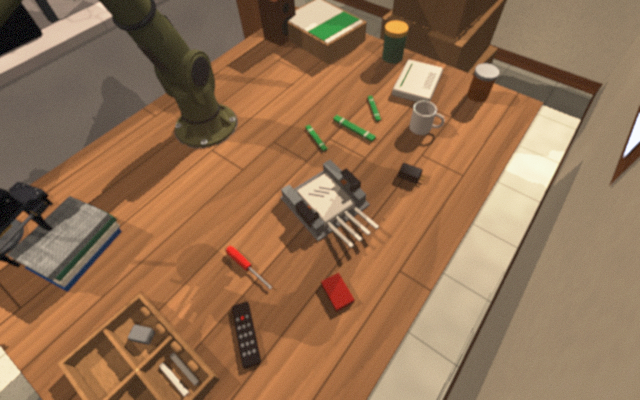

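```bash
python3 - <<'E'
from h import *
c=cam('top'); img=c['img']; hsv=cv2.cvtColor(img,cv2.COLOR_BGR2HSV)
m=cv2.inRange(hsv,(32,90,60),(80,255,255))
for (u,v) in [(189,236.6),(230.5,236),(268,262)]:
    w=m.copy()*0; cv2.circle(w,(int(u),int(v)),34 if u==230.5 else 22,255,-1)
    x=cv2.findNonZero(m&w); r=cv2.minAreaRect(x); b=cv2.boxPoints(r)
    P=np.array([hit(c,*q,0.014) for q in b]); e=[np.linalg.norm(P[i]-P[(i+1)%4]) for i in (0,1)]
    i=int(np.argmax(e)); d=P[(i+1)%4]-P[i]; print(r, 'ctr',P.mean(0).round(4),'len',np.round(e,4),'yaw',np.degrees(np.arctan2(d[1],d[0])))
    if u==230.5: s=img[200:275,170:290]; cv2.imwrite('pics/v2.png',cv2.resize(s,None,fx=5,fy=5,interpolation=cv2.INTER_CUBIC))
# cradle coarse: corners from v1 crop px -> full
for p in [(465,188),(590,215),(618,97),(494,67)]:
    print(hit(c,60+p[0]/2,130+p[1]/2,0.04).round(3))
s=img[150:250,280:380]; cv2.imwrite('pics/cr.png',cv2.resize(s,None,fx=6,fy=6,interpolation=cv2.INTER_CUBIC))
w=cam('wrist'); print(w['hand_eye'],w['fx'],w['cx'],w['cy'])
E
```

```text
((188.24874877929688, 236.22508239746094), (6.108841419219971, 42.514713287353516), 42.137596130371094) ctr [0.4615 0.4346 0.014 ] len [0.1327 0.0195] yaw -42.9623723629474
((215.40892028808594, 235.4595947265625), (37.2707405090332, 56.331748962402344), 2.12109637260437) ctr [0.4622 0.3488 0.014 ] len [0.1772 0.1184] yaw -2.3380401387295895
((267.8609313964844, 261.7337341308594), (6.1538472175598145, 43.461544036865234), 22.61986541748047) ctr [0.3759 0.1844 0.014 ] len [0.1352 0.0194] yaw -23.70911390484528
[0.491 0.103 0.04 ]
[ 0.445 -0.089  0.04 ]
[ 0.627 -0.138  0.04 ]
[0.679 0.054 0.04 ]
[[ 9.99999874e-01  4.98666867e-04  5.45529644e-05 -1.49321579e-04]
 [ 4.96375477e-04 -9.67916211e-01 -2.51272686e-01 -6.86814754e-02]
 [-7.24986642e-05  2.51272681e-01 -9.67916337e-01 -1.62869879e-01]
 [ 0.00000000e+00  0.00000000e+00  0.00000000e+00  1.00000000e+00]] 287.64761142799256 322.9864184064983 202.9323359071602
```

View pics/v2.png

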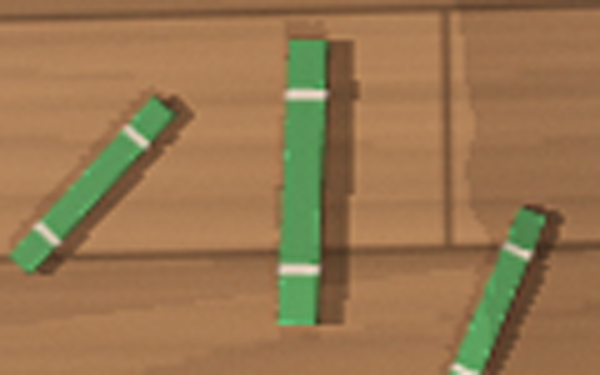

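View pics/cr.png

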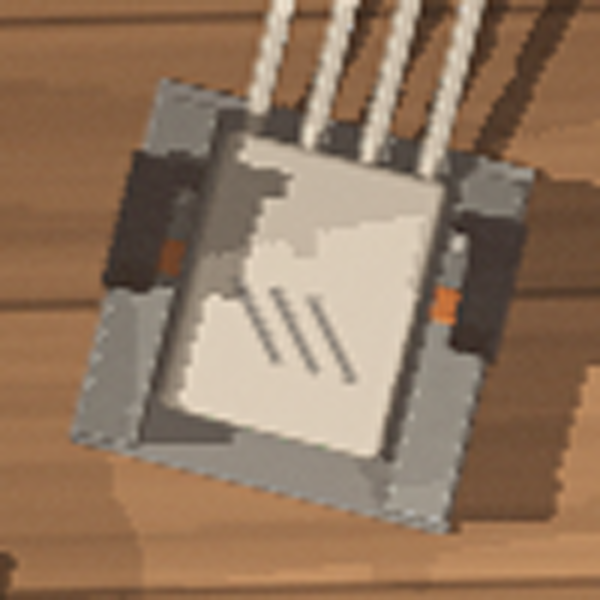

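The look-alikes, in full top-image pixels, are a short bar at (188,236), about 133 mm, and another at (268,262), about 135 mm. The long one at (231,236) is about 180 mm. That length matches the description, so it is the bar. The cradle is centred near (0.56, -0.02) with yaw about -13.5°. I'll move to a viewpoint that covers both.

```bash
cat >> h.py <<'E'
def plan(*wps,r=1):
    """wps: (x,y,z,yaw,rows); prints rows in tool axes (cm, deg), from the present pose, tool pointing down"""
    o=telemetry.get_obs(); p=np.array(o['tool_pos']); y=o['tool_rot'][2]; out=[];tw=[]
    for w in wps:
        n=w[4]; g=np.array(w[:3]); dy=(w[3]-y); p0=p.copy(); y0=y
        for i in range(n):
            tgt=p0+(g-p0)*(i+1)/n; M=R.from_euler('xyz',[180,0,y],degrees=True).as_matrix()
            t=np.round(M.T@(tgt-p)*100,r+1 if r<2 else r); k=round(-(y0+dy*(i+1)/n-y),1)
            out.append(t.tolist()); tw.append(k); p=p+M@t/100; y-=k
    for i in range(0,len(out),10): print('"translation":',out[i:i+10],'"twist":',tw[i:i+10])
E
python3 - <<'E'
from h import *
plan((0.42,-0.38,0.25,-27,6),(0.52,0.12,0.25,76.5,11))
E
```

```text
"translation": [[-2.72, -4.84, -0.47], [-2.05, -5.17, -0.47], [-1.35, -5.39, -0.46], [-0.62, -5.52, -0.47], [0.13, -5.56, -0.47], [0.86, -5.48, -0.47], [-1.25, -4.46, 0.0], [-0.51, -4.61, 0.0], [0.25, -4.63, 0.0], [1.01, -4.52, 0.0]] "twist": [np.float64(-7.7), np.float64(-7.6), np.float64(-7.7), np.float64(-7.7), np.float64(-7.6), np.float64(-7.7), np.float64(-9.4), np.float64(-9.4), np.float64(-9.4), np.float64(-9.4)]
"translation": [[1.73, -4.31, 0.0], [2.41, -3.96, 0.0], [3.03, -3.5, 0.0], [3.56, -2.97, 0.0], [4.0, -2.34, 0.0], [4.33, -1.66, 0.0], [4.54, -0.93, 0.0]] "twist": [np.float64(-9.4), np.float64(-9.5), np.float64(-9.4), np.float64(-9.4), np.float64(-9.4), np.float64(-9.4), np.float64(-9.4)]
```

{"method": "arm_command", "body": {
  "translation": [
    [-2.7,-4.8,-0.5],
    [-2.0,-5.2,-0.5],
    [-1.3,-5.4,-0.5],
    [-0.6,-5.5,-0.5],
    [0.1,-5.6,-0.5],
    [0.9,-5.5,-0.4],
    [-1.2,-4.5,0],
    [-0.5,-4.6,0],
    [0.3,-4.6,0],
    [1.0,-4.5,0]
  ],
  "twist": [-7.7,-7.7,-7.7,-7.7,-7.7,-7.7,-9.4,-9.4,-9.4,-9.4],
  "grip": 100
}}

```text
time_s: 1.45
tool_pos: [0.4553, -0.1861, 0.249]
tool_rot: [-179.9, 0.1, 13.1]
force: [0.5, -0.1, 0.2]
grip_width: 0.087
```

{"method": "arm_command", "body": {
  "translation": [
    [1.7,-4.3,0],
    [2.4,-4.0,0],
    [3.0,-3.5,0],
    [3.6,-3.0,0],
    [4.0,-2.3,0],
    [4.3,-1.7,0],
    [4.5,-0.9,0]
  ],
  "twist": [-9.4,-9.4,-9.4,-9.4,-9.4,-9.4,-9.4]
}}

```text
time_s: 2.33
tool_pos: [0.4992, 0.1454, 0.2494]
tool_rot: [180.0, 0.1, 81.1]
force: [0.3, 0.1, -0.0]
grip_width: 0.0871
```

```bash
python3 - <<'E'
from h import *
import pickle
plan((0.499,0.145,0.25,81,1))
c=cam('wrist'); pickle.dump(c,open('w1.pkl','wb')); cv2.imwrite('pics/w1.png',c['img'])
E
```

```text
"translation": [[-0.04, -0.01, -0.06]] "twist": [np.float64(0.1)]
```

View pics/w1.png

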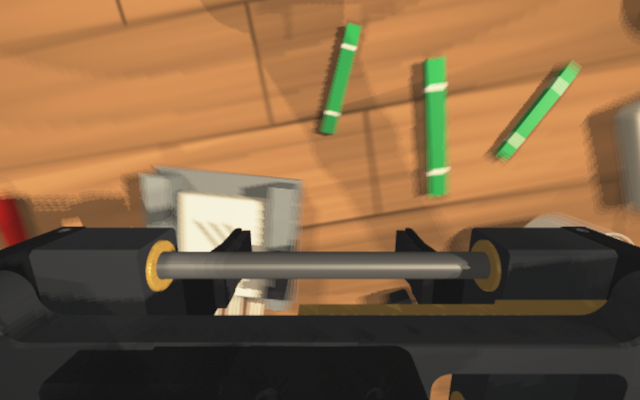

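The wrist view shows the bar as the long green piece from (436,58) to (437,195), with the shorter ones at (340,80) and (540,110). The cradle is at (215,230), and the gripper hides the lower half.

```bash
cat >> h.py <<'E'
def bar(c,near,z,rad):
    hsv=cv2.cvtColor(c['img'],cv2.COLOR_BGR2HSV); m=cv2.inRange(hsv,(32,90,60),(85,255,255))
    w=m*0; cv2.circle(w,tuple(int(a) for a in near),rad,255,-1); m=m&w
    pts=cv2.findNonZero(m)[:,0,:].astype(float)
    P=np.array([hit(c,u+.0,v+.0,z)[:2] for u,v in pts]).astype(np.float32)
    (cx,cy),(w_,h_),a=cv2.minAreaRect(P); b=cv2.boxPoints(((cx,cy),(w_,h_),a))
    e=b[1]-b[0],b[2]-b[1]; d=max(e,key=np.linalg.norm)
    return (cx,cy),sorted((w_,h_)),np.degrees(np.arctan2(d[1],d[0]))
E
python3 - <<'E'
from h import *
import pickle
c=pickle.load(open('w1.pkl','rb')); print(bar(c,(436,126),0.014,75))
t=cam('top'); 
# restrict to the long bar by a narrow radius trick: mask others
im=t['img'].copy(); im[:,:212]=0; im[:,250:]=0; t['img']=im; print(bar(t,(231,236),0.014,40))
plan((0.465,0.302,0.15,87.5,4))
E
```

```text
((0.4602188467979431, 0.346902996301651), [0.11335491389036179, 0.1810765415430069], np.float32(-2.214729))
((0.4136525094509125, 0.30571669340133667), [0.025159740820527077, 0.08446559309959412], np.float32(-1.3135415))
"translation": [[3.62, -1.38, 2.49], [3.65, -1.29, 2.49], [3.68, -1.19, 2.49], [3.72, -1.1, 2.48]] "twist": [np.float64(-1.5), np.float64(-1.5), np.float64(-1.5), np.float64(-1.6)]
```

```bash
python3 - <<'E'
from h import *
import pickle
c=pickle.load(open('w1.pkl','rb')); c['img'][:,:405]=0; c['img'][:,462:]=0; print(bar(c,(436,126),0.014,75))
plan((0.40,0.302,0.12,87.5,4),)
E
```

```text
((0.45855361223220825, 0.3041003346443176), [0.028558332473039627, 0.1811026781797409], np.float32(-2.8107793))
"translation": [[3.38, -2.99, 3.24], [3.45, -2.9, 3.24], [3.52, -2.81, 3.24], [3.6, -2.72, 3.23]] "twist": [np.float64(-1.5), np.float64(-1.5), np.float64(-1.5), np.float64(-1.6)]
```

```bash
python3 - <<'E'
from h import *
plan((0.459,0.303,0.10,87.2,4))
E
```

```text
"translation": [[3.62, -1.54, 3.74], [3.66, -1.44, 3.74], [3.69, -1.35, 3.74], [3.72, -1.26, 3.73]] "twist": [np.float64(-1.4), np.float64(-1.5), np.float64(-1.4), np.float64(-1.5)]
```

{"method": "arm_command", "body": {
  "translation": [
    [3.6,-1.5,3.7],
    [3.7,-1.4,3.7],
    [3.7,-1.4,3.7],
    [3.7,-1.3,3.7],
    [0,0,0]
  ],
  "twist": [-1.5,-1.4,-1.5,-1.4,0],
  "grip": 75
}}

```text
time_s: 3.05
tool_pos: [0.4605, 0.3036, 0.0973]
tool_rot: [179.8, -0.0, 86.9]
force: [0.4, -0.4, 0.8]
grip_width: 0.0656
```

```bash
python3 - <<'E'
from h import *
import pickle
c=cam('wrist'); pickle.dump(c,open('w2.pkl','wb')); cv2.imwrite('pics/w2.png',c['img'])
print(tool()[:3,3], [np.round(proj(c,(x,.303,.014)),0) for x in (.37,.4,.459,.549)])
hsv=cv2.cvtColor(c['img'],cv2.COLOR_BGR2HSV); m=cv2.inRange(hsv,(32,90,60),(85,255,255)) 
for k in cv2.findContours(m,0,2)[0]:
    if cv2.contourArea(k)>100:
        P=np.array([hit(c,*q[0],.014)[:2] for q in k],np.float32); print(cv2.boundingRect(k),cv2.boxPoints(cv2.minAreaRect(P)).round(4).tolist())
plan((0.459,0.303,0.004,87.2,3))
E
```

```text
[0.46281095 0.30213577 0.09876079] [array([316., 100.]), array([318., 138.]), array([322., 206.]), array([327., 295.])]
(309, 279, 25, 20) [[0.5303999781608582, 0.2865000069141388], [0.5508000254631042, 0.28540000319480896], [0.5521000027656555, 0.3084999918937683], [0.5315999984741211, 0.30970001220703125]]
(409, 228, 29, 24) [[0.48429998755455017, 0.39430001378059387], [0.5012000203132629, 0.37880000472068787], [0.5163999795913696, 0.3955000042915344], [0.49950000643730164, 0.4108999967575073]]
(146, 164, 31, 31) [[0.412200003862381, 0.15960000455379486], [0.4348999857902527, 0.1501999944448471], [0.4433000087738037, 0.1703999936580658], [0.4205999970436096, 0.17980000376701355]]
(430, 161, 81, 70) [[0.4246000051498413, 0.4499000012874603], [0.48030000925064087, 0.3984000086784363], [0.4957999885082245, 0.41519999504089355], [0.44020000100135803, 0.4666999876499176]]
(306, 150, 29, 102) [[0.40959998965263367, 0.29170000553131104], [0.5019000172615051, 0.28760001063346863], [0.5029000043869019, 0.3116999864578247], [0.4106999933719635, 0.3158000111579895]]
(497, 136, 40, 34) [[0.403
[... 173 characters left out ...]
02, 30, 40) [[0.37139999866485596, 0.2937999963760376], [0.4023999869823456, 0.2924000024795532], [0.4034999907016754, 0.31610000133514404], [0.3723999857902527, 0.3174999952316284]]
(153, 67, 48, 98) [[0.33889999985694885, 0.19220000505447388], [0.40860000252723694, 0.16140000522136688], [0.41749998927116394, 0.18160000443458557], [0.34779998660087585, 0.21240000426769257]]
(175, 29, 34, 41) [[0.3125, 0.20430000126361847], [0.33399999141693115, 0.19470000267028809], [0.34290000796318054, 0.21449999511241913], [0.321399986743927, 0.22419999539852142]]
"translation": [[0.02, -0.13, 3.16], [0.02, -0.13, 3.16], [0.03, -0.13, 3.16]] "twist": [np.float64(-0.2), np.float64(-0.1), np.float64(-0.2)]
```

View pics/w2.png

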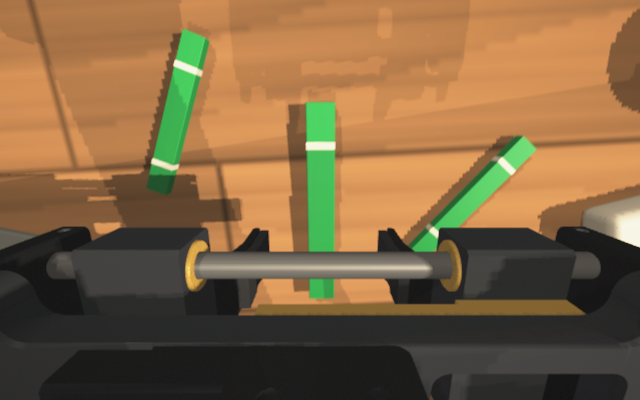

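The bar sits between the fingers. It runs from (320,102) to (321,298) in the picture, which puts its centre at about (0.4617, 0.302) and its yaw at about -2.5°. I'll go down and grip it.

{"method": "arm_command", "body": {
  "translation": [
    [0,0,3.1],
    [0,-0.1,3.1],
    [0,0,2.6],
    [0,0,0.4],
    [0,0,0]
  ],
  "twist": [0,0,-0.3,0,0]
}}

```text
time_s: 3.72
tool_pos: [0.473, 0.2949, 0.0107]
tool_rot: [178.9, 0.1, 86.1]
force: [0.6, -0.2, -0.6]
grip_width: 0.0656
```

```bash
python3 - <<'E'
from h import *
o=telemetry.get_obs(); print(o['tool_pos'],o['tool_rot'],o['joint_velocities'].round(1))
plan((0.462,0.302,0.005,87.3,1))
E
```

```text
[0.47299129 0.29491068 0.01065779] [1.78938143e+02 8.87252769e-02 8.61396895e+01] [ 0.7 -0.5  0.3 -0.3  0.   0.4  0. ]
"translation": [[0.63, -1.14, 0.57]] "twist": [np.float64(-1.2)]
```

{"method": "arm_command", "body": {
  "translation": [
    [0.6,-1.1,0.3],
    [0,0,0],
    [0,0,0]
  ],
  "twist": [-1.2,0,0]
}}

```text
time_s: 4.1
tool_pos: [0.4638, 0.3027, 0.0103]
tool_rot: [178.7, 0.0, 87.4]
force: [-0.2, 0.5, -0.6]
grip_width: 0.0653
```

{"method": "arm_command", "body": {
  "translation": [
    [0,-0.2,0.6],
    [0,0,0]
  ],
  "twist": [0,0]
}}

```text
time_s: 4.35
tool_pos: [0.4619, 0.3029, 0.0042]
tool_rot: [178.6, 0.0, 87.4]
force: [-0.5, 0.3, -0.4]
grip_width: 0.0656
```

{"method": "arm_command", "body": {
  "translation": [
    [0,0,0],
    [0,0,0],
    [0,0,0],
    [0,0,0]
  ],
  "twist": [0,0,0,0],
  "grip": 0,
  "force": 30
}}

```text
time_s: 4.85
tool_pos: [0.462, 0.3029, 0.004]
tool_rot: [178.7, 0.0, 87.4]
force: [0.4, -0.4, -0.1]
grip_width: 0.0331
```

{"method": "arm_command", "body": {
  "translation": [
    [0,0,0],
    [0,0,0]
  ],
  "twist": [0,0]
}}

```text
time_s: 5.1
tool_pos: [0.462, 0.3027, 0.004]
tool_rot: [178.7, 0.0, 87.4]
force: [-0.7, -0.3, -0.6]
grip_width: 0.0236
```

```bash
python3 - <<'E'
from h import *
c=cam('top')  # extrinsics only; corners picked on the first top crop
for z in (.008,.05):
    P=np.array([hit(c,280+u/6-.4,150+v/6-.4,z)[:2] for u,v in [(72,440),(450,530),(535,172),(163,80)]])
    print(z,P.round(4).tolist(),'near/right/far/left',[np.linalg.norm(P[i]-P[(i+1)%4]).round(4) for i in range(4)],P.mean(0).round(4))
    for a,b in ((1,0),(2,3),): d=P[b]-P[a]; print(np.degrees(np.arctan2(-d[0],d[1])).round(2))
    for a,b in ((1,2),(0,3),): d=P[b]-P[a]; print(np.degrees(np.arctan2(d[1],d[0])).round(2))
i=cv2.imread('pics/top0.png'); h=cv2.cvtColor(i,cv2.COLOR_BGR2HSV); m=cv2.inRange(h,(3,160,90),(16,255,255)); 
m[:, :280]=0; m[:,380:]=0; m[:150]=0; m[250:]=0
for k in cv2.findContours(m,0,1)[0]:
    if len(k)>3: x=k.reshape(-1,2).mean(0); print(x,cv2.boundingRect(k),hit(c,*x,.053))
plan((0.462,0.302,0.14,87.3,3),(.47,.02,.15,-13.5,10))
E
```

```text
0.008 [[0.4956, 0.108], [0.4436, -0.09], [0.632, -0.1407], [0.6862, 0.0558]] near/right/far/left [np.float64(0.2047), np.float64(0.195), np.float64(0.2039), np.float64(0.1976)] [ 0.5644 -0.0167]
-14.72
-15.43
-15.06
-15.32
0.05 [[0.4946, 0.1053], [0.444, -0.0872], [0.6271, -0.1365], [0.6798, 0.0545]] near/right/far/left [np.float64(0.199), np.float64(0.1896), np.float64(0.1982), np.float64(0.192)] [ 0.5613 -0.016 ]
-14.72
-15.43
-15.06
-15.32
[353.92857143 200.42857143] (352, 198, 5, 6) [ 0.55915768 -0.0883321   0.053     ]
[307.9 192. ] (307, 190, 3, 5) [0.5886894 0.0529117 0.053    ]
"translation": [[-0.03, -0.0, -4.53], [-0.02, -0.0, -4.53], [-0.03, -0.0, -4.54], [-2.81, 0.21, -0.1], [-2.73, 0.71, -0.1], [-2.57, 1.17, -0.1], [-2.32, 1.6, -0.1], [-2.01, 1.99, -0.1], [-1.62, 2.3, -0.1], [-1.2, 2.55, -0.1]] "twist": [np.float64(0.0), np.float64(0.0), np.float64(0.1), np.float64(10.1), np.float64(10.1), np.float64(10.0), np.float64(10.1), np.float64(10.1), np.float64(10.1), np.float64(10.0)]
"translation": [[-0.74, 2.73, -0.1], [-0.25, 2.81, -0.1], [0.25, 2.81, -0.1]] "twist": [np.float64(10.1), np.float64(10.1), np.float64(10.1)]
```

{"method": "arm_command", "body": {
  "translation": [
    [0,0,-4.5],
    [0,0,-4.5],
    [0,0,-4.5],
    [-2.8,0.2,0],
    [-2.7,0.7,0],
    [-2.6,1.2,0],
    [-2.3,1.6,0],
    [-2.0,2.0,0],
    [-1.6,2.3,0],
    [-1.2,2.5,0]
  ],
  "twist": [0,0,0,10.1,10.1,10.1,10.1,10.1,10.1,10.1]
}}

```text
time_s: 6.4
tool_pos: [0.4588, 0.1027, 0.1414]
tool_rot: [179.6, -1.0, 14.8]
force: [-0.5, 0.8, -1.3]
grip_width: 0.0236
```

```bash
python3 - <<'E'
from h import *
o=telemetry.get_obs(); print(o['tool_pos'],o['tool_rot'],o['grip_width'])
plan((0.512,-0.002,0.13,-15,4))
E
```

```text
[0.45875145 0.1026574  0.1413803 ] [179.59671529  -1.04302207  14.78748625] 0.023623853757549582
"translation": [[0.62, 2.87, 0.28], [0.98, 2.77, 0.29], [1.34, 2.61, 0.28], [1.66, 2.42, 0.29]] "twist": [np.float64(7.4), np.float64(7.5), np.float64(7.4), np.float64(7.5)]
```

{"method": "arm_command", "body": {
  "translation": [
    [0.6,2.9,0.3],
    [1.0,2.8,0.3],
    [1.3,2.6,0.3],
    [1.7,2.4,0.3],
    [0,0,0],
    [0,0,0]
  ],
  "twist": [7.4,7.5,7.4,7.5,0,0]
}}

```text
time_s: 7.15
tool_pos: [0.5106, -0.0079, 0.1289]
tool_rot: [-180.0, -1.0, -16.1]
force: [-0.5, -0.2, -2.1]
grip_width: 0.0234
```

```bash
python3 - <<'E'
from h import *
import pickle
o=telemetry.get_obs(); print(o['tool_pos'],o['tool_rot'],o['joint_velocities'].round(1))
c=cam('wrist'); pickle.dump(c,open('w3.pkl','wb')); cv2.imwrite('pics/w3.png',c['img'])
s=cam('scene'); cv2.imwrite('pics/s3.png',s['img'])
def cr(x,y,z): a=np.radians(-15.1); return np.array([.5644+x*np.cos(a)-y*np.sin(a), -.0167+x*np.sin(a)+y*np.cos(a), z])
b=c['img'].copy()
for p in [(-.095,.097,.05),(-.095,.066,.05),(-.1,.103,.008),(.005,.072,.053),(-.05,.0815,.05)]:
    u=proj(c,cr(*p)); cv2.circle(b,(int(u[0]),int(u[1])),2,(255,0,255),-1)
sc=s['img'].copy()
for p in [(-.095,.097,.05),(-.095,-.097,.05),(-.1,.103,.008),(.085,.097,.05),(.085,-.097,.05),(-.095,.066,.05),(-.095,-.066,.05)]:
    u=proj(s,cr(*p)); cv2.circle(sc,(int(u[0]),int(u[1])),1,(255,0,255),-1)
cv2.imwrite('pics/v5.png',np.hstack([cv2.resize(b[:300,100:540],(440,300)),cv2.resize(sc[130:260,260:400],(323,300),interpolation=2)]))
E
```

```text
[ 0.51060795 -0.00791896  0.12891171] [-179.95467337   -0.98218924  -16.14394646] [ 0.7  0.4  0.7 -0.   0.7 -0.2 -0.3]
```

View pics/v5.png

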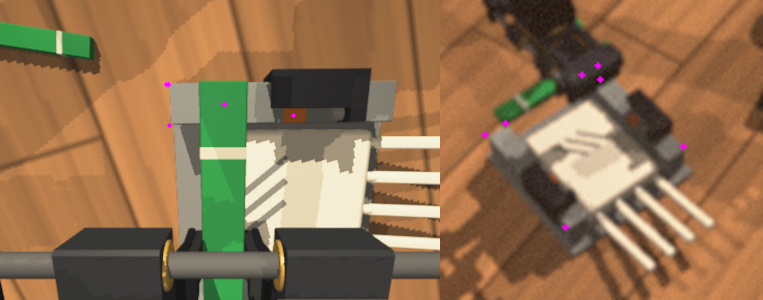

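```bash
python3 - <<'E'
from h import *
plan((0.516,-0.0035,0.075,-15.1,3))
E
```

```text
"translation": [[0.13, -0.19, 1.8], [0.13, -0.2, 1.8], [0.13, -0.19, 1.8]] "twist": [np.float64(-0.3), np.float64(-0.4), np.float64(-0.3)]
```

{"method": "arm_command", "body": {
  "translation": [
    [0.1,-0.2,1.8],
    [0.1,-0.2,1.8],
    [0.1,-0.2,1.8],
    [0,0,0]
  ],
  "twist": [-0.4,-0.4,-0.3,0]
}}

```text
time_s: 7.75
tool_pos: [0.5149, -0.001, 0.0703]
tool_rot: [180.0, -0.9, -14.7]
force: [0.3, -0.0, -1.7]
grip_width: 0.0236
```

```bash
python3 - <<'E'
from h import *
o=telemetry.get_obs(); print(o['tool_pos'],o['tool_rot'],o['force'])
plan((0.516,-0.0035,0.058,-15.1,2))
E
```

```text
[ 0.51488581 -0.00102582  0.07025655] [179.98253916  -0.89244548 -14.71961946] [ 0.33042981 -0.00270815 -1.71266371]
"translation": [[0.09, 0.11, 0.61], [0.08, 0.1, 0.62]] "twist": [np.float64(0.2), np.float64(0.2)]
```

{"method": "arm_command", "body": {
  "translation": [
    [0,0.1,0.6],
    [0,0.1,0.6],
    [0,0,0.2],
    [0,0,0]
  ],
  "twist": [0.2,0.2,0,0]
}}

```text
time_s: 8.25
tool_pos: [0.5153, -0.0033, 0.056]
tool_rot: [-180.0, -1.0, -15.2]
force: [-1.1, 0.2, 0.5]
grip_width: 0.0235
```

{"method": "arm_command", "body": {
  "translation": [
    [0,0,0.1],
    [0,0,0]
  ],
  "twist": [0,0]
}}

```text
time_s: 8.5
tool_pos: [0.5156, -0.0033, 0.0556]
tool_rot: [180.0, -1.0, -15.2]
force: [-0.3, -1.1, -0.7]
grip_width: 0.0238
```

{"method": "arm_command", "body": {
  "translation": [
    [0,0,0.2],
    [0,0,0]
  ],
  "twist": [0,0]
}}

```text
time_s: 8.75
tool_pos: [0.516, -0.0033, 0.0543]
tool_rot: [180.0, -1.0, -15.2]
force: [-1.2, -0.3, 1.1]
grip_width: 0.0238
```

Contact is near, so I'll go down 1 mm more and open.

{"method": "arm_command", "body": {
  "translation": [
    [0,0,0.1],
    [0,0,0]
  ],
  "twist": [0,0]
}}

```text
time_s: 9.0
tool_pos: [0.516, -0.0033, 0.0542]
tool_rot: [179.9, -1.0, -15.2]
force: [-0.3, 0.9, 1.9]
grip_width: 0.0236
```

{"method": "arm_command", "body": {
  "translation": [
    [0,0,0],
    [0,0,0],
    [0,0,0]
  ],
  "twist": [0,0,0],
  "grip": 75
}}

```text
time_s: 9.38
tool_pos: [0.5168, -0.0034, 0.054]
tool_rot: [180.0, -1.1, -15.2]
force: [0.5, 0.2, 0.1]
grip_width: 0.046
```

{"method": "arm_command", "body": {
  "translation": [
    [0,0,0],
    [0,0,-2.5],
    [0,0,-3],
    [0,0,-3]
  ],
  "twist": [0,0,0,0],
  "grip": 75
}}

```text
time_s: 9.88
tool_pos: [0.513, -0.0028, 0.1382]
tool_rot: [180.0, -0.8, -15.2]
force: [-0.5, -0.9, 1.0]
grip_width: 0.0648
```

```bash
python3 - <<'E'
from h import *
o=telemetry.get_obs(); print(o['tool_pos'],o['tool_rot'],o['grip_width'])
plan((0.463,0.011,0.14,74.9,9))
E
```

```text
[ 0.51297117 -0.0028323   0.13816936] [179.98141439  -0.77598383 -15.15592108] 0.06484752884200295
"translation": [[-0.58, -0.0, -0.02], [-0.56, -0.11, -0.02], [-0.54, -0.2, -0.02], [-0.5, -0.29, -0.02], [-0.44, -0.37, -0.02], [-0.37, -0.44, -0.02], [-0.28, -0.5, -0.02], [-0.2, -0.55, -0.02], [-0.09, -0.56, -0.02]] "twist": [np.float64(-10.0), np.float64(-10.0), np.float64(-10.0), np.float64(-10.0), np.float64(-10.0), np.float64(-10.0), np.float64(-10.0), np.float64(-10.0), np.float64(-10.1)]
```

{"method": "arm_command", "body": {
  "translation": [
    [-0.6,0,0],
    [-0.6,-0.1,0],
    [-0.5,-0.2,0],
    [-0.5,-0.3,0],
    [-0.4,-0.4,0],
    [-0.4,-0.4,0],
    [-0.3,-0.5,0],
    [-0.2,-0.5,0],
    [-0.1,-0.6,0],
    [0,0,0]
  ],
  "twist": [-10,-10,-10,-10,-10,-10,-10,-10,-10,0],
  "grip": 100
}}

```text
time_s: 11.12
tool_pos: [0.4635, 0.0103, 0.1403]
tool_rot: [178.8, 0.1, 77.8]
force: [1.0, -0.1, -0.9]
grip_width: 0.0869
```

```bash
python3 - <<'E'
from h import *
import pickle
o=telemetry.get_obs(); print(o['tool_pos'],o['tool_rot'],o['joint_velocities'].round(1),o['grip_width'])
c=cam('wrist'); pickle.dump(c,open('w4.pkl','wb')); cv2.imwrite('pics/w4.png',c['img'])
print(bar(c,(320,170),.064,150))
E
```

```text
[0.46348847 0.01026914 0.14027223] [1.78782545e+02 6.83548939e-02 7.77653029e+01] [-0.1  0.4  0.2 -0.4  0.2 -0.4 -0.8] 0.08689307564391531
((0.49720343947410583, 0.053681835532188416), [0.10736119002103806, 0.20815272629261017], np.float32(-68.818214))
```

View pics/w4.png

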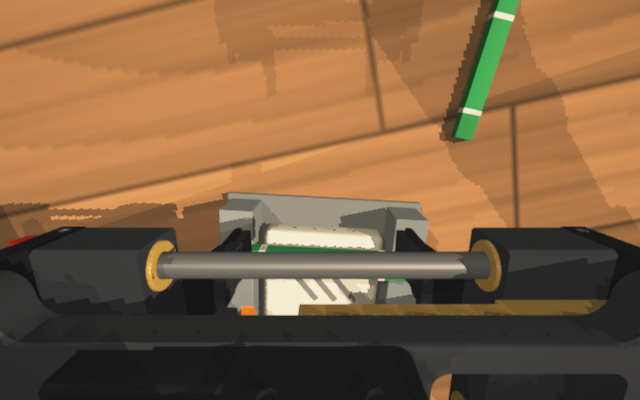

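```bash
python3 - <<'E'
from h import *
import pickle
c=pickle.load(open('w4.pkl','rb')); hsv=cv2.cvtColor(c['img'],cv2.COLOR_BGR2HSV); m=cv2.inRange(hsv,(32,90,40),(85,255,255))
m[:235]=0
a=np.radians(-15.1); X=np.array([np.cos(a),np.sin(a)]); Y=np.array([-np.sin(a),np.cos(a)]); O=np.array([.5644,-.0167])
for k in cv2.findContours(m,0,2)[0]:
    if cv2.contourArea(k)>20:
        P=np.array([hit(c,*q[0],.064)[:2]-O for q in k]); print(cv2.boundingRect(k),'x',(P@X).min().round(4),(P@X).max().round(4),'y',(P@Y).min().round(4),(P@Y).max().round(4))
m=cv2.inRange(hsv,(3,160,90),(16,255,255)); m[:280]=0; m[:,:200]=0; m[:,450:]=0
for k in cv2.findContours(m,0,2)[0]:
    if cv2.contourArea(k)>10:
        P=np.array([hit(c,*q[0],.053)[:2]-O for q in k]); print('or',cv2.boundingRect(k),'x',(P@X).min().round(4),(P@X).max().round(4),'y',(P@Y).min().round(4),(P@Y).max().round(4))
for u,v in [(218,207),(222,195),(427,220),(418,203)]: q=hit(c,u,v,.05)[:2]-O; print(u,v,q@X,q@Y)
plan((.466,.010,.055,78,5))
E
```

```text
(385, 279, 22, 2) x -0.0395 -0.0376 y 0.0607 0.0803
(266, 246, 111, 6) x -0.0672 -0.0615 y -0.0494 0.0496
(251, 244, 10, 8) x -0.068 -0.0608 y -0.0629 -0.0548
or (241, 306, 15, 10) x 0.0051 0.0157 y -0.0771 -0.0629
218 207 -0.09639612535754793 -0.09573709611679512
222 195 -0.1079179891420214 -0.09156808505246816
427 220 -0.09344658801041278 0.096653300320598
418 203 -0.10926810254292449 0.08607586642778663
"translation": [[0.01, 0.04, 1.71], [0.0, 0.05, 1.7], [0.01, 0.04, 1.71], [0.0, 0.05, 1.71], [0.01, 0.04, 1.71]] "twist": [np.float64(-0.1), np.float64(-0.0), np.float64(-0.1), np.float64(-0.0), np.float64(-0.1)]
```

{"method": "arm_command", "body": {
  "translation": [
    [0,0,1.7],
    [0,0,1.7],
    [0,0,1.7],
    [0,0,1.7],
    [0,0,1.0],
    [0,0,0]
  ],
  "twist": [0,0,0,0,0,0]
}}

```text
time_s: 11.92
tool_pos: [0.4647, 0.0099, 0.0551]
tool_rot: [179.0, -0.0, 77.1]
force: [-0.4, -0.3, 0.1]
grip_width: 0.0873
```

```bash
cat >> h.py <<'E'
def crad():
    o=telemetry.get_obs(); p=o['tool_pos']; a=np.radians(-15.1); d=p[:2]-np.array([.5644,-.0167])
    f=o['force']; X=np.array([np.cos(a),np.sin(a)]); Y=np.array([-np.sin(a),np.cos(a)])
    print('t',o['time_s'],'cradle x %.1f y %.1f z %.1f mm'%(d@X*1e3,d@Y*1e3,p[2]*1e3),'rot',o['tool_rot'].round(1),'Fx %.1f Fy %.1f Fz %.1f'%(f[:2]@X,f[:2]@Y,f[2]),'M',o['wrist_torque'].round(2))
def cw(x,y,z=0): a=np.radians(-15.1); return np.array([.5644+x*np.cos(a)-y*np.sin(a), -.0167+x*np.sin(a)+y*np.cos(a), z])
E
python3 - <<'E'
from h import *
crad(); plan((*cw(-.080,0)[:2],.055,78,1))
E
```

```text
t 11.925 cradle x -103.2 y -0.3 z 55.1 mm rot [179.   -0.   77.1] Fx -0.4 Fy -0.4 Fz 0.1 M [ 0.12 -0.18  0.  ]
"translation": [[-0.06, 2.32, 0.01]] "twist": [np.float64(-0.9)]
```

{"method": "arm_command", "body": {
  "translation": [
    [-0.1,1.0,0],
    [-0.1,1.0,0],
    [0,0.5,0],
    [0,0,0]
  ],
  "twist": [-0.5,-0.4,0,0]
}}

```text
time_s: 12.42
tool_pos: [0.4923, 0.0017, 0.0571]
tool_rot: [178.8, -0.1, 77.9]
force: [0.3, -0.4, -1.1]
grip_width: 0.0871
```

```bash
python3 - <<'E'
from h import *
crad()
E
```

```text
t 12.425 cradle x -74.4 y -1.0 z 57.1 mm rot [ 1.788e+02 -1.000e-01  7.790e+01] Fx 0.4 Fy -0.3 Fz -1.1 M [ 0.07 -0.06 -0.01]
```

{"method": "arm_command", "body": {
  "translation": [
    [0,0.8,0.2],
    [0,0.8,0],
    [-0.1,0.8,0],
    [0,0.5,0]
  ],
  "twist": [0,0,0,0]
}}

```text
time_s: 12.92
tool_pos: [0.5215, -0.0058, 0.0554]
tool_rot: [178.8, -0.0, 77.9]
force: [-0.9, 0.1, 0.7]
grip_width: 0.0869
```

```bash
python3 - <<'E'
from h import *
crad()
E
```

```text
t 12.925 cradle x -44.3 y -0.7 z 55.4 mm rot [178.8  -0.   77.9] Fx -0.9 Fy -0.2 Fz 0.7 M [0.08 0.11 0.02]
```

```bash
cat >> h.py <<'E'
def edge(name=None):
    c=cam('wrist'); 
    if name: cv2.imwrite(f'pics/{name}.png',c['img'])
    hsv=cv2.cvtColor(c['img'],cv2.COLOR_BGR2HSV); m=cv2.inRange(hsv,(32,90,40),(85,255,255)); m[:205]=0; m[:,:230]=0; m[:,412:]=0
    a=np.radians(-15.1); X=np.array([np.cos(a),np.sin(a)]); Y=np.array([-np.sin(a),np.cos(a)]); O=np.array([.5644,-.0167])
    for k in cv2.findContours(m,0,2)[0]:
        if cv2.contourArea(k)>15:
            P=np.array([hit(c,*q[0],.064)[:2]-O for q in k]); P=np.c_[P@X,P@Y]*1e3
            L=[P[(P[:,1]>y-4)&(P[:,1]<y+4),0] for y in (-45,-30,-15,0,15,30,45)]
            print('near edge top x at y=-45..45:',[l.min().round(1) if len(l) else None for l in L],'far',P[:,0].max().round(1))
E
python3 - <<'E'
from h import *
edge()
E
```

```text
near edge top x at y=-45..45: [np.float64(-23.2), None, None, None, None, np.float64(-11.3), None] far -7.3
```

{"method": "arm_command", "body": {
  "translation": [
    [0,0.7,0],
    [-0.1,0.7,0],
    [0,0.5,0],
    [0,0,0]
  ],
  "twist": [0,0,0,0]
}}

```text
time_s: 13.48
tool_pos: [0.5409, -0.0109, 0.0555]
tool_rot: [178.9, -0.0, 77.9]
force: [-0.2, -0.3, -0.1]
grip_width: 0.0874
```

```bash
python3 - <<'E'
from h import *
crad()
c=cam('top'); s=c['img'][150:250,280:380]; cv2.imwrite('pics/v9.png',cv2.resize(s,None,fx=6,fy=6,interpolation=2))
hsv=cv2.cvtColor(c['img'],cv2.COLOR_BGR2HSV); m=cv2.inRange(hsv,(32,90,40),(85,255,255)); m[:,:285]=0;m[:,375:]=0; m[:150]=0;m[250:]=0
a=np.radians(-15.1); X=np.array([np.cos(a),np.sin(a)]); Y=np.array([-np.sin(a),np.cos(a)]); O=np.array([.5644,-.0167])
for k in cv2.findContours(m,0,1)[0]:
    P=np.array([hit(c,*q[0],.064)[:2]-O for q in k])*1e3; print(cv2.boundingRect(k),'x',(P@X).min().round(1),(P@X).max().round(1),'y',(P@Y).min().round(1),(P@Y).max().round(1))
E
```

```text
t 13.475 cradle x -24.2 y -0.5 z 55.5 mm rot [178.9  -0.   77.9] Fx -0.2 Fy -0.3 Fz -0.1 M [ 0.05 -0.04  0.02]
```

```bash
python3 - <<'E'
from h import *
c=cam('scene'); cv2.imwrite('pics/v10.png',cv2.resize(c['img'][140:270,250:410],(800,650),interpolation=2)[:600])
E
```

```text
(no output)
```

View pics/v10.png

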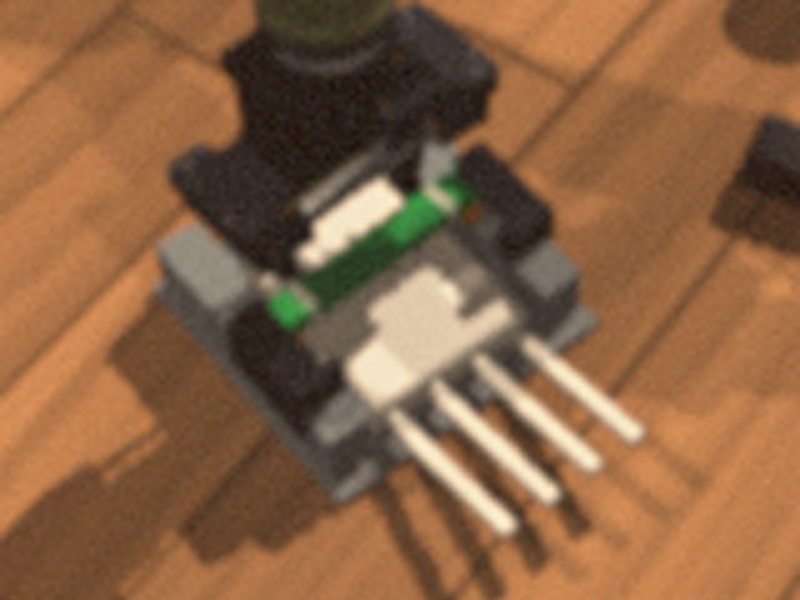

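The scene view shows the green bar ahead of the fingers, from (285,310) to (460,190), with both ends entering the keepers. The left catch (orange) is just ahead at (475,212). I'll keep pushing gently.

{"method": "arm_command", "body": {
  "translation": [
    [0,0.5,0],
    [0,0.5,0],
    [0,0.4,0]
  ],
  "twist": [0,0,0]
}}

```text
time_s: 13.95
tool_pos: [0.5529, -0.0134, 0.0556]
tool_rot: [179.1, 0.0, 78.0]
force: [-3.3, 0.4, 2.4]
grip_width: 0.0871
```

```bash
python3 - <<'E'
from h import *
crad()
E
```

```text
t 13.95 cradle x -11.9 y 0.2 z 55.6 mm rot [179.1   0.   78. ] Fx -3.2 Fy -0.5 Fz 2.4 M [0.34 0.71 0.05]
```

{"method": "arm_command", "body": {
  "translation": [
    [0,0.3,0],
    [0,0.3,0]
  ],
  "twist": [0,0]
}}

```text
time_s: 14.2
tool_pos: [0.5598, -0.0148, 0.0558]
tool_rot: [179.1, 0.0, 78.0]
force: [-2.3, 1.2, 2.2]
grip_width: 0.0873
```

```bash
python3 - <<'E'
from h import *
crad()
E
```

```text
t 14.2 cradle x -4.9 y 0.7 z 55.8 mm rot [179.1   0.   78. ] Fx -2.6 Fy 0.6 Fz 2.2 M [0.25 0.43 0.  ]
```

{"method": "arm_command", "body": {
  "translation": [
    [0,0.3,0],
    [0,0.3,0]
  ],
  "twist": [0,0]
}}

```text
time_s: 14.45
tool_pos: [0.5663, -0.0162, 0.0559]
tool_rot: [179.1, 0.0, 78.0]
force: [-3.2, -0.2, 1.4]
grip_width: 0.0872
```

```bash
python3 - <<'E'
from h import *
crad()
E
```

```text
t 14.45 cradle x 1.7 y 0.9 z 55.9 mm rot [179.1   0.   78. ] Fx -3.1 Fy -1.0 Fz 1.4 M [0.19 0.56 0.06]
```

{"method": "arm_command", "body": {
  "translation": [
    [0,0.2,0],
    [0,0.1,0]
  ],
  "twist": [0,0]
}}

```text
time_s: 14.7
tool_pos: [0.5684, -0.0168, 0.0556]
tool_rot: [179.2, 0.0, 78.0]
force: [-5.0, 1.4, 2.6]
grip_width: 0.0869
```

```bash
python3 - <<'E'
from h import *
crad()
E
```

```text
t 14.7 cradle x 3.9 y 1.0 z 55.6 mm rot [179.2   0.   78. ] Fx -5.2 Fy 0.0 Fz 2.6 M [ 0.37  0.96 -0.04]
```

{"method": "arm_command", "body": {
  "translation": [
    [0,0.2,0],
    [0,0.1,0]
  ],
  "twist": [0,0]
}}

```text
time_s: 14.95
tool_pos: [0.5695, -0.0171, 0.055]
tool_rot: [179.4, 0.1, 78.0]
force: [-4.9, 1.2, 2.0]
grip_width: 0.0871
```

```bash
python3 - <<'E'
from h import *
crad()
E
```

```text
t 14.95 cradle x 5.0 y 1.0 z 55.0 mm rot [1.794e+02 1.000e-01 7.800e+01] Fx -5.1 Fy -0.1 Fz 2.0 M [0.38 1.12 0.01]
```

{"method": "arm_command", "body": {
  "translation": [
    [0,0.4,0],
    [0,0.3,0]
  ],
  "twist": [0,0]
}}

```text
time_s: 15.2
tool_pos: [0.5734, -0.0182, 0.0538]
tool_rot: [179.8, 0.2, 78.0]
force: [-8.2, -0.2, -0.5]
grip_width: 0.0866
```

```bash
python3 - <<'E'
from h import *
crad()
E
```

```text
t 15.2 cradle x 9.1 y 0.9 z 53.8 mm rot [179.8   0.2  78. ] Fx -7.9 Fy -2.3 Fz -0.5 M [0.38 1.26 0.02]
```

{"method": "arm_command", "body": {
  "translation": [
    [0,0.5,-0.1],
    [0,0.4,0]
  ],
  "twist": [0,0]
}}

```text
time_s: 15.45
tool_pos: [0.574, -0.0183, 0.053]
tool_rot: [-179.2, 0.3, 78.1]
force: [-13.9, 1.8, 11.8]
grip_width: 0.0872
```

```bash
python3 - <<'E'
from h import *
crad()
E
```

```text
t 15.45 cradle x 9.7 y 0.9 z 53.0 mm rot [-179.2    0.3   78.1] Fx -13.9 Fy -1.9 Fz 11.8 M [0.65 2.95 0.09]
```

{"method": "arm_command", "body": {
  "translation": [
    [0,-0.5,-0.1],
    [0,-1.0,0],
    [0,-1.5,0],
    [0,0,0]
  ],
  "twist": [0,0,0,0]
}}

```text
time_s: 15.95
tool_pos: [0.5457, -0.0123, 0.055]
tool_rot: [-179.5, 0.3, 78.1]
force: [-0.1, -0.3, 0.6]
grip_width: 0.0873
```

{"method": "arm_command", "body": {
  "translation": [
    [0,-0.5,-3],
    [0,-3,-4],
    [0,-3,-4],
    [0,-3,-4],
    [0,0,0]
  ],
  "twist": [0,0,0,0,0]
}}

```text
time_s: 16.58
tool_pos: [0.4538, 0.0071, 0.2112]
tool_rot: [-180.0, 0.3, 78.0]
force: [0.5, 0.5, -0.5]
grip_width: 0.0867
```

```bash
python3 - <<'E'
from h import *
import pickle
crad(); c=cam('wrist'); t=cam('top'); s=cam('scene'); pickle.dump((c,t,s),open('w5.pkl','wb'))
w=cv2.resize(c['img'][:320,150:500],(800,731),interpolation=2)
cv2.imwrite('pics/w5.png',c['img'])
a=cv2.resize(t['img'][150:250,280:380],(400,400),interpolation=2); b=cv2.resize(s['img'][155:255,270:370],(400,400),interpolation=2)
cv2.imwrite('pics/v11.png',np.hstack([a,b]))
for p in [(.015,.072,.064),(.015,-.072,.064)]: print(proj(c,cw(*p)))
E
```

```text
t 16.575 cradle x -113.0 y -5.8 z 211.2 mm rot [-180.     0.3   78. ] Fx 0.3 Fy 0.6 Fz -0.5 M [ 0.03 -0.17 -0.03]
(np.float64(381.7605123181063), np.float64(298.38128745040115))
(np.float64(263.38998075329096), np.float64(292.3322043884113))
```

View pics/v11.png

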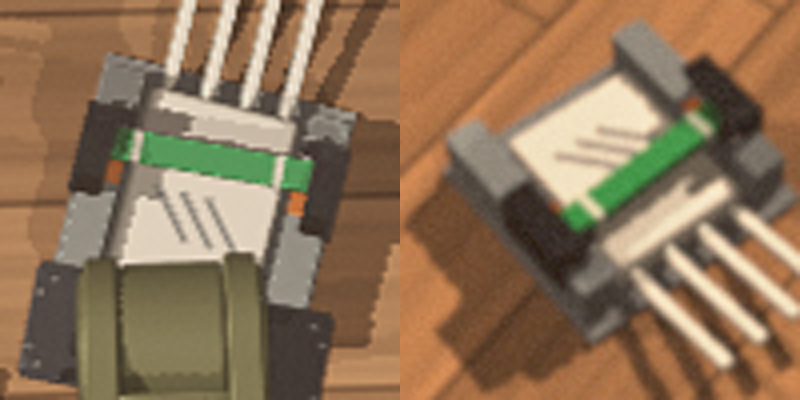

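The scene and top views show the bar under both keepers, with the orange catches showing on the robot's side of each end. In the top half they are at (115,172) and (297,205). I'll check this in numbers.

```bash
python3 - <<'E'
from h import *
import pickle
c,t,s=pickle.load(open('w5.pkl','rb'))
a=np.radians(-15.1); X=np.array([np.cos(a),np.sin(a)]); Y=np.array([-np.sin(a),np.cos(a)]); O=np.array([.5644,-.0167])
t0=dict(t); t0['img']=cv2.imread('pics/top0.png')
def grid(cam_,x0,x1,y0,y1,z,n=5):  # rectified patch, 0.5 mm/px; rows: x far at top, cols: y left
    xs=np.arange(x1,x0,-.0005); ys=np.arange(y1,y0,-.0005)
    uv=np.array([[proj(cam_,cw(x,y,z)) for y in ys] for x in xs],np.float32)
    return cv2.remap(cam_['img'],uv[...,0],uv[...,1],cv2.INTER_CUBIC)
def rng(im,lo,hi,x1,y1):
    m=cv2.inRange(cv2.cvtColor(im,cv2.COLOR_BGR2HSV),lo,hi); v,u=np.nonzero(m)
    return None if len(v)<10 else ('x %.1f..%.1f y %.1f..%.1f n %d'%(x1-v.max()*.5,x1-v.min()*.5,y1-u.max()*.5,y1-u.min()*.5,len(v)))
tiles=[]
for nm,cc in (('top0',t0),('top',t),('wrist',c)):
    for side,(y0,y1) in (('L',(.060,.082)),('R',(-.082,-.060))):
        im=grid(cc,-.015,.05,y0,y1,.053); print(nm,side,'orange',rng(im,(3,150,70),(17,255,255),50,y1*1e3),end=' ')
        im2=grid(cc,-.015,.05,y0,y1,.064); print('green',rng(im2,(32,80,40),(85,255,255),50,y1*1e3)); tiles.append(cv2.resize(im,(130,390)))
cv2.imwrite('pics/v12.png',np.hstack(tiles))
# bar pose from the top view
hsv=cv2.cvtColor(t['img'],cv2.COLOR_BGR2HSV); m=cv2.inRange(hsv,(32,80,40),(85,255,255)); m[:,:285]=0;m[:,375:]=0;m[:150]=0;m[250:]=0
P=np.array([hit(t,*q[0],.064)[:2] for q in cv2.findNonZero(m)],np.float32); print(cv2.minAreaRect(P))
E
```

```text
top0 L orange x -3.5..12.5 y 68.0..77.5 n 516 green None
top0 R orange x 5.5..22.0 y -76.5..-63.5 n 738 green None
top L orange x -4.0..12.5 y 67.0..78.5 n 666 green x 13.0..37.5 y 64.0..77.0 n 1201
top R orange x 5.5..22.5 y -76.5..-63.5 n 760 green x 21.0..47.0 y -75.5..-60.0 n 1500
wrist L orange x -4.5..32.5 y 64.5..79.5 n 1017 green x 7.5..23.0 y 60.0..78.0 n 972
wrist R orange x 5.0..24.5 y -78.5..-64.0 n 1073 green x 15.5..47.0 y -76.5..-60.0 n 1976
((0.5932085514068604, -0.024117834866046906), (0.1530683934688568, 0.025086548179388046), 78.87335968017578)
```

View pics/v12.png

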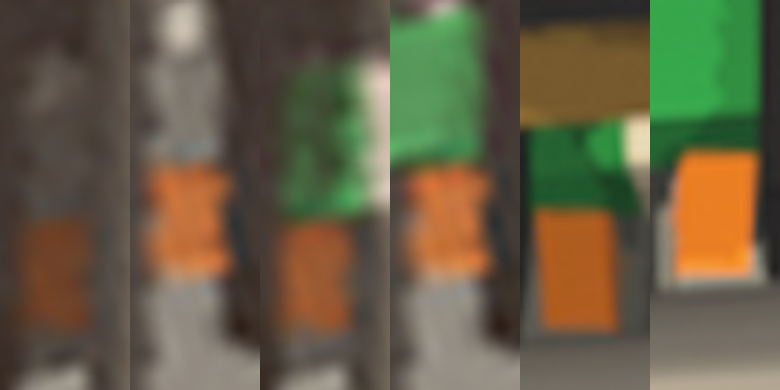

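```bash
python3 - <<'E'
from h import *
print(env.sign_off())
E
```

```text
the job is handed in; nothing more can be done
None
```

The bar is across the rails under both keepers, with each end behind its orange catch. I handed the job in at about 16.8 s on the robot's clock. `sign_off()` gives no verdict, so success rests on my own checks.

**What I did:** I picked the 180 mm bar over the two look-alikes of about 135 mm and laid it on the rails at cradle x of about -50 mm. I opened the gripper, then pushed the bar with the open fingers, turned about 3° because the right catch is farther on. I stopped at about 14 N, where it would go no farther, then backed off clear of everything.

**Last checks:**
- **Catches:** in the top view both show as long as they did before the push: left x = -4 to 12.5 mm, right 5.5 to 22.5 mm. That fits fully up.
- **Bar:** its near edge is at x of about 13 mm on the left and 21 mm on the right. It lies about 4° askew, within the 5° allowed.
- **Right end:** its near edge measured about 1.5 mm short of the catch face. I took this as blur, since the whole catch is visible.
- **Router:** it looked unmoved in the final pictures.

**Not confirmed:**
- **Clicks and buffers:** I could not read the buffers and did not feel separate clicks. The push did end evenly, with almost no turning moment at the wrist.
- **Last push:** it also showed about 12 N of vertical force, which I did not explain.
- **Other items:** I did not measure them again at the end.

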